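Refit the carousel divider and bring the salt to the front

TASK

Lift the loose wooden divider board out of its stand and slide it down into the empty slot of the spice carousel until it is fully home, and let go of it. Then take the carousel by the handle on top and turn it until the salt shaker stands at the front, centred in line with the tongue of the foot, without the robot touching the jars or disturbing anything else. Finish while still gripping the handle, holding the carousel still.

Things in the scene. Friction and masses are not known exactly. Their poses are not given: they have to be found in the camera images.
- slot (a point): Empty divider slot of the carousel: centre of the slot's floor, 78 mm from the turning axis, 26 mm above the worktop. Frame turns with the carousel: x outward from the axis along the slot, z up. Slot 11 mm wide (y), 94 mm long (x). Upright guides at its inner and outer ends rise 59 mm above its floor, the top 14 mm flared to about 18 mm wide
- divider: Loose light-wood divider board, 90 (its x) x 8 (its y) x 124 mm tall (z), about 80 g. Origin: centre of its underside. It stands upright in the slotted stand, its lower 33 mm in the slot; either end may face outward
- stand: Fixed wooden stand on the worktop, 130 x 70 mm, its slot floor 12 mm and its top 45 mm above the worktop; it holds the divider upright along its x. Origin: centre of its underside
- turntable (a joint): Turn of the round wooden carousel about its vertical axis, rad, anticlockwise from above; 0 at the start, free 3.1 rad either way, stays where left (friction 0.06 N m). Plate 280 mm across, top 26 mm above the worktop. Two dividers like the loose one are fixed in it, 120 degrees either side of the empty slot, tops 150 mm above the worktop
- salt: Salt shaker, glass body, domed grey top narrower than the body, 44 mm across, 90 mm tall, 100 g. Origin: centre of its underside. Stands loose in a ring-shaped well (12 mm high, 3 mm clearance) on the carousel, 88 mm from the axis, 60 degrees from the slot, on one side of it or the other
- jar_near: Spice jar with a straight round lid, 45 mm across, 106 mm tall, standing in the well on the other side of the slot, 60 degrees from it. Origin: centre of its underside
- jar_far: Spice jar with a straight round lid, 44 mm across, 105 mm tall, standing in the well opposite the slot. Origin: centre of its underside
- front_spot (a point): Point at the front of the carousel, 88 mm from the turning axis towards the tongue, 26 mm above the worktop: here the salt shaker's origin belongs. Fixed to the foot, does not turn. The tongue of the foot, 40 mm wide with a small round steel stud, sticks out under the plate on this side, towards the robot
- mug: Brown-beige mug, bystander, 92 x 123 x 95 mm. Origin: centre of its underside
- cup: Plastic cup, bystander, 70 mm across, 92 mm tall. Origin: centre of its underside
- strainer: Metal sink strainer, bystander, 78 mm across, 28 mm tall. Origin: centre of its underside
- handle: Handle bar on top of the carousel's centre post, turns rigidly with it. 56 mm long (its x, the same way as the slot's x), 16 mm thick (y), 30 mm tall, spanning 168 to 198 mm above the worktop, free all round. Origin: on the turning axis, centre of the bar's underside
There are look-alikes about, which are no part of the job. What is shaped like the salt but green, purple or yellow is not meant.

How it is judged:
By the outcome, as a careful person would: the job done as asked, in the order asked, and still so for the second after the job is handed in, while the arm keeps its last pose, push and grip.
It also fails if it takes over 64 s, if anything falls off the work surface, if the arm or the gripper's body presses on something with over 40 N, if the wrist force passes 120 N, or if a joint passes its speed limit or range.

ROBOT

A 7-joint arm with a two-finger parallel gripper is mounted at the origin on a cart in front of the work surface, level with it; the furniture and walls round the work are solid. World frame = base frame: x ahead of the robot, y to its left, z up, the work surface at z = 0. Lengths are in mm, angles in rad, forces in N, time in s.
With the tool pointing down it reaches from about 400 to 875 mm from the base axis. Payload 19.3 kg.
Tool frame: the origin (TCP) lies at the very end of the fingers, on their centre line; the grasp point (between the pads) lies 19 mm behind it (grip_point_offset is the z of the grasp point in the tool frame, in mm); z points along the fingers, y is the line along which they close (so a half turn about z gives the same grasp; the last joint's range is limited). The gripper opens to 85 mm and grips with 20 to 120 N. Pads are 22 mm wide; open, the fingers measure 114 mm over their backs; the gripper's body (76 mm by 85 mm) begins 54 mm behind the grasp point. The pads swing forward as they close: fully open they stand 13 mm farther back than shut.
Start: joints at [-1.269, 0.521, -0.036, 1.599, 0.021, 1.021, -0.113], TCP at [227.076, 582.281, 231.291] pointing down, gripper open.
Joint ranges: [-2.91, 2.91], [-0.3, 2.13], [-1.5, 1.42], [0.17, 2.43], [-1.26, 4.41], [0.16, 1.93], [-2.52, 2.52]. Speed limits (rad/s): [1.89, 1.89, 2.39, 2.39, 3.01, 3.01, 3.01].

INTERFACE

Orientations are given as a 3x3 rotation matrix whose columns are the frame's x, y, z axes.
In Python, from workcell import movep, movel, goto_joints, open_gripper, clamp, wait, inverse_kinematics, read_state, camera, PlanningError, finish_job, grip_point_offset gives the robot as it stands. Calls block until the motion is done:
- movep(position, orientation): joint-space move of the TCP to a pose.
- movel(position, frame=None, max_speed=150, guard=None): straight line of the TCP; frame=None keeps the orientation; max_speed is the mean speed in mm/s. With guard (N) it stops when the force on the tool has changed by that much, and returns True; else False.
- goto_joints(angles): joint-space move.
- open_gripper() and clamp(): open the fingers fully, or close them until they stop; the grip force is fixed at half the most.
- wait(seconds).
- inverse_kinematics(position, orientation): joint angles nearest the present ones, or None.
- read_state(): the state.
- camera(name): name is "scene" or "side" or "wrist"; returns a dict with "image" (480x640x3 uint8, blue, green, red), "range_z" (480x640 float32, mm along the optical axis (not along the pixel's ray), 0 where there is no reading), "fx", "fy", "cx", "cy" (pixels), "dist_coeffs" ([k1, k2, p1, p2, k3] as OpenCV has them; the pictures are not rectified), "cam_to_world" (4x4, takes a point from camera to world coordinates). Camera axes: x right, y up, looking along -z (the intrinsics and any distortion apply to the point x, -y, -z); pixel columns grow to the right and rows downward; lengths in mm; the calibration is good to about 2 mm. A picture is of the moment at which its call begins.
A pose or a line that the arm cannot do raises PlanningError and nothing moves.
- finish_job(): hands the job in; it is judged then, once.
The state is a dict: "time": time; "qpos": joint angles; "qvel": joint speeds; "joint_efforts": joint torques, N m; "eef_pos": TCP position; "tool_rot": TCP orientation; "ft_force": force on the tool from outside, world axes, zero at the start; "torque": the same for the moment, N m; "finger_gap": finger opening in mm; "gripper_force": force on a finger pad.
Only numpy, scipy, OpenCV 4.12 (cv2) and the standard library are available. Lean on these libraries where they do the work, as an engineer would, in place of code of your own. Each camera call takes 0.05 s, during which the arm holds its last target. There are 200 camera calls.

## Working session

There is one attempt and no reset: what is moved stays moved. The work goes in short steps, each a Python script; the robot and the scene stay as the last script left them, time stands still between calls to the robot, and variables do not carry over. Pictures are saved under pics/ and viewed, at most 10 in all, crops included, and the job is handed in when it is done.

```bash
ls; mkdir -p pics; cat > h.py <<'E'
import numpy as np, cv2
from workcell import *
def pts(c):
    h,w=c["range_z"].shape
    u,v=np.meshgrid(np.arange(w),np.arange(h))
    K=np.array([[c["fx"],0,c["cx"]],[0,c["fy"],c["cy"]],[0,0,1]])
    p=cv2.undistortPoints(np.stack([u,v],-1).reshape(-1,1,2).astype(np.float64),K,np.array(c["dist_coeffs"],float)).reshape(h,w,2)
    z=c["range_z"].astype(float)
    P=np.stack([p[...,0]*z,-p[...,1]*z,-z,np.ones_like(z)],-1)@np.array(c["cam_to_world"]).T
    P=P[...,:3]; P[z==0]=np.nan
    return P
E
python3 - <<'E'
from h import *
import pickle
for n in ["scene","side"]:
    c=camera(n); pickle.dump(c,open(n+".pkl","wb")); cv2.imwrite(f"pics/{n}0.png",c["image"])
    print(n,np.round(c["cam_to_world"],2).tolist(),c["fx"],c["dist_coeffs"],(c["range_z"]==0).mean())
s=read_state(); print(s); print(grip_point_offset)
E
```

```text
pics
scene [[0.9, 0.27, -0.34, 27.48], [-0.43, 0.55, -0.72, -1217.26], [-0.0, 0.79, 0.61, 1062.29], [0.0, 0.0, 0.0, 1.0]] 495.25339554027454 [-0.04250628  0.          0.          0.          0.        ] 0.01578125
side [[0.97, 0.17, -0.19, 347.78], [-0.25, 0.65, -0.71, -881.88], [0.0, 0.74, 0.68, 857.0], [0.0, 0.0, 0.0, 1.0]] 438.4352510936026 [-0.00804482  0.          0.          0.          0.        ] 0.013694661458333333
{'time': 0.1, 'qpos': array([-1.26921853,  0.52197264, -0.0362907 ,  1.59991495,  0.0212077 ,
        1.021101  , -0.11276489]), 'qvel': array([-4.43180646e-04, -1.93775943e-03,  6.50926088e-05, -1.22965729e-03,
        1.00502055e-03,  1.27509381e-05, -6.68753568e-04]), 'joint_efforts': array([ 3.59323938e-03, -9.28485274e+01,  1.98420212e+00, -3.70528650e+01,
        1.81495602e-02,  5.54068465e-03,  3.88729654e-05]), 'eef_pos': array([226.99380205, 582.01539311, 230.78524914]), 'tool_rot': array([[-9.31681429e-01,  3.63276256e-01, -2.77610525e-04],
       [ 3.63276350e-01,  9.31680926e-01, -9.72137949e-04],
       [-9.45102034e-05, -1.00657221e-03, -9.99999489e-01]]), 'ft_force': array([-0.05214751,  0.5966141 ,  0.61525821]), 'torque': array([-0.04028708,  0.00101511, -0.01116364]), 'gripper_force': 0.0, 'finger_gap': 85.67124417345653}
-18.700000000000003
```

View pics/scene0.png

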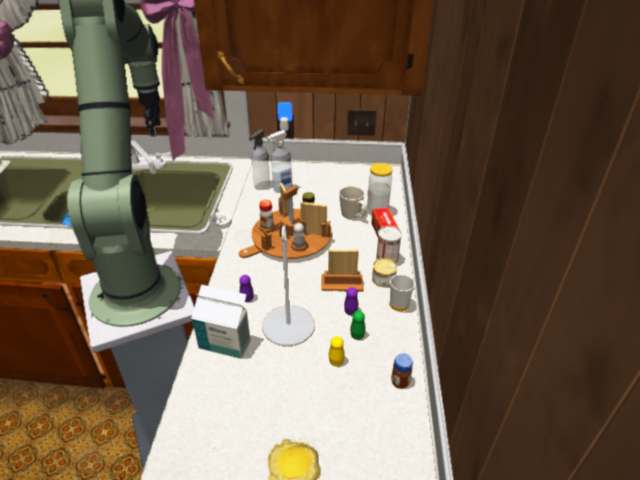

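View pics/side0.png

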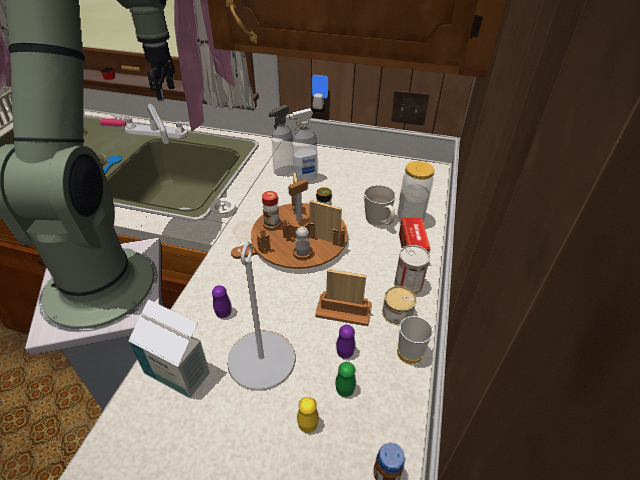

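Scene view: carousel centred around (292,232), tongue at (248,251), salt (299,238), red-lid jar (266,213), dark jar (309,205), slotted stand with board (343,272). A tall pole stand at (288,325) with its top around (284,232) is an obstacle. The empty slot lies between the salt and the red jar. Next I build a top-down map from both depth images.

```bash
python3 - <<'E'
from h import *
import pickle
P=[];C=[]
for n in ["scene","side"]:
    c=pickle.load(open(n+".pkl","rb")); p=pts(c)
    P.append(p.reshape(-1,3)); C.append(c["image"].reshape(-1,3))
    for nm,uv in dict(scene=[("handle",(291,188)),("salt",(299,229)),("poletop",(284,232)),("polemid",(287,280)),("stand",(343,283)),("board",(343,262)),("tongue",(248,251)),("redjar",(265,204)),("polebase",(288,325)),("cup",(352,203)),("mug2",(400,292))],
       side=[("handle",(298,187)),("salt",(303,232)),("poletop",(247,253)),("board",(346,288)),("polebase",(262,358)),("guide_out",(264,240)),("guide_in",(287,228)),("tongue",(240,252)),("strainer",(400,305)),("redjar",(270,196))])[n]:
        u,v=uv; print(n,nm,np.round(p[v,u]))
P=np.vstack(P);C=np.vstack(C)
x0,y0,s=250,-550,1
ok=np.isfinite(P).all(1)&(P[:,2]>5)&(P[:,2]<420);P=P[ok];C=C[ok]
o=np.argsort(P[:,2]);P=P[o];C=C[o]
# image: col = y decreasing to right, row = x decreasing downward
x1=950;yl=250
r=((x1-P[:,0])).astype(int);q=((yl-P[:,1])).astype(int)
ok=(r>=0)&(r<600)&(q>=0)&(q<800);im=np.zeros((600,800,3),np.uint8)
for d in (0,1):
  for e in (0,1):
    im[np.clip(r[ok]+d,0,599),np.clip(q[ok]+e,0,799)]=C[ok]
for k in range(0,800,100):
    cv2.putText(im,str(yl-k),(k,10),0,.35,(255,255,255)); cv2.line(im,(k,0),(k,5),(255,255,255))
for k in range(0,600,100):
    cv2.putText(im,str(x1-k),(0,k+10),0,.35,(255,255,255))
cv2.imwrite("pics/top.png",im)
E
```

```text
scene handle [550.  52. 196.]
scene salt [531. -49. 103.]
scene poletop [ 368. -337.  343.]
scene polemid [ 373. -327.  176.]
scene stand [ 588. -248.   11.]
scene board [ 590. -239.   89.]
scene tongue [375.  22.  15.]
scene redjar [470.  90. 134.]
scene polebase [ 368. -332.   10.]
scene cup [779.  44.  75.]
scene mug2 [ 678. -415.   82.]
side handle [545.  40. 188.]
side salt [536. -52. 111.]
side poletop [390.  11.  12.]
side board [ 593. -243.   88.]
side polebase [ 375. -330.   12.]
side guide_out [440.  10.  51.]
side guide_in [507.  20.  71.]
side tongue [372.  22.  10.]
side strainer [ 710. -296.   54.]
side redjar [478.  95. 131.]
```

View pics/top.png

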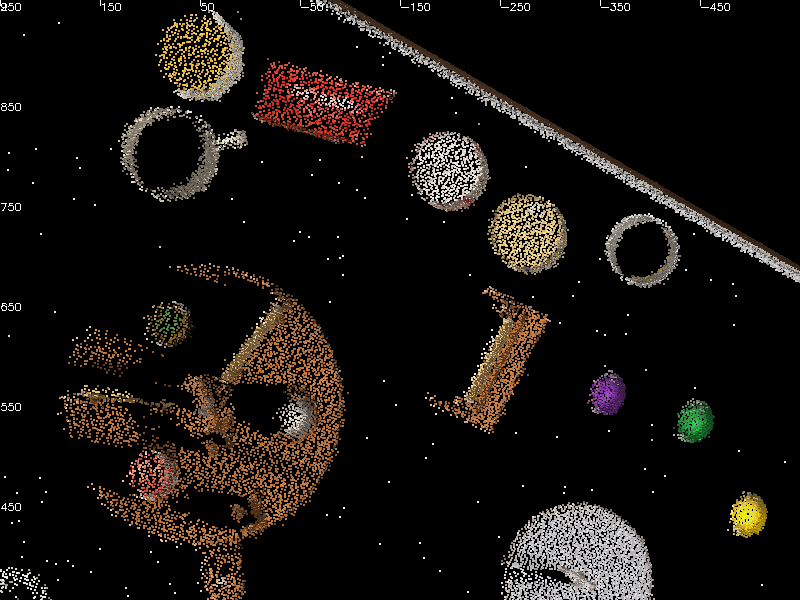

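Top-down map: carousel centre is about (552,46), salt (540,-42), red jar (480,100), dark jar (637,85). The empty slot points at about -158°, and the board is in its stand at about (588,-240). Now IK checks and the obstacles along the way.

```bash
cat >> h.py <<'E'
def R(a):
    c,s=np.cos(a),np.sin(a)
    return np.array([[-s,c,0],[c,s,0],[0,0,-1.]])
E
python3 - <<'E'
from h import *
import pickle
c=pickle.load(open("scene.pkl","rb")); p=pts(c)
for uv in [(258,140),(280,145),(196,100),(285,110),(215,75),(380,172)]: print(uv,np.round(p[uv[1],uv[0]]))
s=read_state(); w=camera("wrist"); T=np.array(w["cam_to_world"])
print("cam in tool:",np.round(s["tool_rot"].T@(T[:3,3]-s["eef_pos"])),np.round(s["tool_rot"].T@T[:3,:3],2).tolist(),w["fx"])
P=np.array
d=np.deg2rad
for nm,pos,angs in [("transit",(480,150,330),(0,90,180)),("overcar",(490,20,330),(112,-68)),("stand",(590,-240,100),(-31,149)),("slot",(470,13,119),(112,-68)),("handle0",(552,46,172),(112,-68)),("handle1",(552,46,172),(37,-143))]:
  for a in angs:
    q=inverse_kinematics(P(pos,float),R(d(a))); print(nm,a,None if q is None else np.round(q,2))
E
```

```text
(258, 140) [567. 405. 204.]
(280, 145) [628. 335. 202.]
(196, 100) [393. 582. 330.]
(285, 110) [733. 531. 243.]
(215, 75) [427. 382. 485.]
(380, 172) [878.  32. 183.]
cam in tool: [  69.   -0. -143.] [[0.0, 0.96, 0.27], [1.0, 0.0, -0.0], [-0.0, 0.27, -0.96]] 403.5482752703107
transit 0 [-0.78  0.24  0.45  1.8  -0.11  1.13 -0.3 ]
transit 90 [-0.54  0.23  0.14  1.79 -0.03  1.13  1.19]
transit 180 [ 0.5   0.46 -1.26  1.74  0.46  1.28  2.27]
overcar 112 [-0.38  0.21  0.26  1.82 -0.06  1.12  1.86]
overcar -68 [-0.77  0.25  0.76  1.84 -0.19  1.12 -1.13]
stand -31 [-0.07  0.78  0.58  1.69 -0.54  0.83  0.21]
stand 149 [ 1.01  1.07 -1.28  1.63  1.06  1.29  2.13]
slot 112 [-0.16  0.45  0.    2.1  -0.    0.59  1.8 ]
slot -68 [-0.57  0.52  0.55  2.12 -0.47  0.62 -0.88]
handle0 112 [-0.19  0.48  0.    1.85 -0.    0.81  1.77]
handle0 -68 [-0.63  0.57  0.62  1.87 -0.43  0.84 -0.97]
handle1 37 [-0.43  0.5   0.32  1.86 -0.21  0.81  0.66]
handle1 -143 [-0.92  0.88  1.22  1.88 -0.94  1.11 -1.81]
```

```bash
python3 - <<'E'
from h import *
import pickle
for n in ["scene","side"]:
    c=pickle.load(open(n+".pkl","rb")); p=pts(c)
    if n=="scene":
        for uv in [(200,85),(230,68),(300,90),(400,85),(300,60),(420,60),(185,60),(180,130),(150,70),(150,110),(100,60),(470,100)]: print(uv,np.round(p[uv[1],uv[0]]))
    q=p.reshape(-1,3); q=q[np.isfinite(q).all(1)]
    q=q[(q[:,2]>250)&(q[:,2]<1100)&(q[:,0]>100)&(q[:,0]<800)&(q[:,1]>-400)&(q[:,1]<520)]
    g={}
    for a in q: k=(int(a[0]//100)*100,int(a[1]//100)*100); g.setdefault(k,[]).append(a[2])
    for k in sorted(g): print(n,k,len(g[k]),int(min(g[k])),int(max(g[k])))
E
```

```text
(200, 85) [413. 568. 389.]
(230, 68) [459. 305. 527.]
(300, 90) [669. 234. 442.]
(400, 85) [946.  62. 473.]
(300, 60) [665. 219. 547.]
(420, 60) [997.  42. 552.]
(185, 60) [384. 628. 469.]
(180, 130) [323. 634. 199.]
(150, 70) [242. 538. 483.]
(150, 110) [215. 540. 341.]
(100, 60) [ 75. 112. 667.]
(470, 100) [ 698. -519.  683.]
scene (100, 0) 250 474 632
scene (100, 100) 1509 541 791
scene (100, 200) 233 663 779
scene (100, 300) 324 607 750
scene (100, 400) 96 553 612
scene (100, 500) 69 287 565
scene (200, 300) 213 616 729
scene (200, 400) 323 539 678
scene (200, 500) 119 289 636
scene (300, -400) 154 250 352
scene (300, 300) 217 435 719
scene (300, 400) 41 452 710
scene (300, 500) 14 676 687
scene (400, 300) 3353 431 724
scene (400, 400) 12 469 685
scene (400, 500) 33 666 692
scene (500, 200) 2310 433 725
scene (500, 300) 1001 430 724
scene (600, 100) 43 460 726
scene (600, 200) 3350 430 726
scene (600, 300) 1 250 250
scene (700, -400) 1385 250 834
scene (700, 100) 3249 431 727
scene (700, 200) 194 432 724
scene (700, 500) 7 252 302
side (100, 0) 1067 447 630
side (100, 100) 899 497 639
side (100, 500) 39 289 538
side (200, 500) 132 288 538
side (300, -400) 331 250 351
side (300, 300) 88 436 555
side (300, 400) 7 433 550
side (400, 300) 2079 433 567
side (400, 400) 2 433 507
side (500, 200) 1546 433 575
side (500, 300) 800 432 569
side (600, 100) 5 510 568
side (600, 200) 2661 433 582
side (700, -400) 2223 250 719
side (700, 100) 2768 433 591
side (700, 200) 275 433 582
side (700, 500) 2 253 301
```

```bash
python3 - <<'E'
from h import *
import pickle
q=np.vstack([pts(pickle.load(open(n+".pkl","rb"))).reshape(-1,3) for n in ["scene","side"]]); q=q[np.isfinite(q).all(1)]
q=q[(q[:,2]>425)&(q[:,2]<720)]
r=np.hypot(q[:,0],q[:,1]);a=np.degrees(np.arctan2(q[:,1],q[:,0]))
for k in range(0,70,5):
    m=(a>=k)&(a<k+5)&(r>300); print(k,m.sum(),np.round(np.percentile(r[m],[0,5,50])) if m.any() else "")
for rr in (400,420,450):
  for an in (68,50,30,10):
    A=np.deg2rad(an); t=inverse_kinematics(np.array([rr*np.cos(A),rr*np.sin(A),300]),R(A+np.pi/2)); print(rr,an,None if t is None else np.round(t,2))
E
```

```text
0 7463 [896. 920. 976.]
5 7412 [806. 822. 869.]
10 5639 [731. 747. 782.]
15 4493 [674. 688. 716.]
20 3688 [631. 642. 665.]
25 3166 [594. 607. 625.]
30 2823 [548. 574. 593.]
35 2109 [548. 559. 569.]
40 2070 [550. 559. 567.]
45 175 [553. 557. 561.]
50 671 [640. 651. 699.]
55 1986 [301. 369. 698.]
60 2808 [340. 421. 672.]
65 1624 [405. 500. 584.]
400 68 [-0.96  0.09 -0.4   2.04  0.04  1.02  1.38]
400 50 [-0.78  0.08 -0.26  2.04  0.02  1.02  1.4 ]
400 30 [-0.62  0.07 -0.06  2.05  0.01  1.02  1.42]
400 10 [-0.55  0.07  0.24  2.06 -0.02  1.02  1.45]
420 68 [-0.96  0.13 -0.41  2.    0.06  1.03  1.37]
420 50 [-0.77  0.12 -0.26  2.    0.04  1.03  1.39]
420 30 [-0.6   0.11 -0.07  2.01  0.01  1.02  1.42]
420 10 [-0.52  0.1   0.23  2.02 -0.03  1.02  1.46]
450 68 [-0.96  0.18 -0.41  1.93  0.08  1.05  1.35]
450 50 [-0.77  0.17 -0.27  1.94  0.05  1.04  1.38]
450 30 [-0.58  0.16 -0.09  1.94  0.02  1.04  1.42]
450 10 [-0.49  0.16  0.21  1.96 -0.04  1.03  1.48]
```

```bash
python3 - <<'E'
from h import *
import pickle
d=np.deg2rad
A=d(68.7); movel(np.array([430*np.cos(A),430*np.sin(A),320]),max_speed=200)
A=d(32); movep(np.array([430*np.cos(A),430*np.sin(A),330]),R(d(90)))
movep(np.array([480,17,330.]),R(d(112)))
s=read_state(); print(s["time"],np.round(s["qpos"],2),np.round(s["ft_force"],1))
c=camera("wrist"); pickle.dump(c,open("w1.pkl","wb")); cv2.imwrite("pics/w1.png",c["image"])
movep(np.array([580,-215,300.]),R(d(-31)))
s=read_state(); print(s["time"],np.round(s["qpos"],2))
c=camera("wrist"); pickle.dump(c,open("w2.pkl","wb")); cv2.imwrite("pics/w2.png",c["image"])
cv2.imwrite("pics/w12.png",cv2.resize(np.hstack([cv2.imread("pics/w1.png"),c["image"]]),(800,300),interpolation=cv2.INTER_AREA))
E
```

```text
3.4 [-0.52  0.19  0.43  1.85 -0.09  1.11  1.89] [ 0.8  0.6 -0.3]
5.0333 [-0.31  0.61  0.93  1.57 -0.51  1.22  0.17]
```

View pics/w1.png

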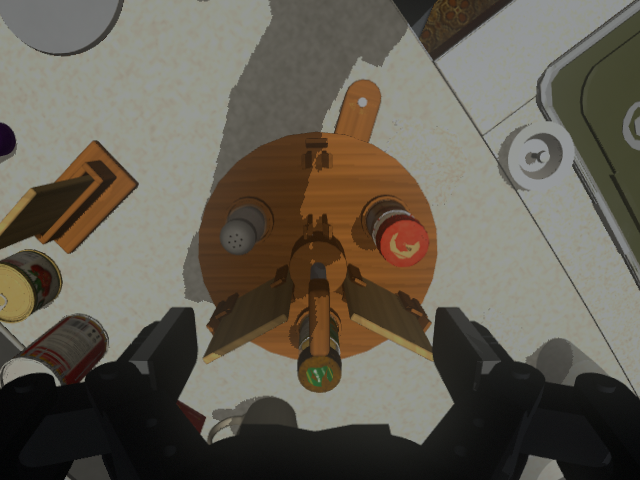

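View pics/w2.png

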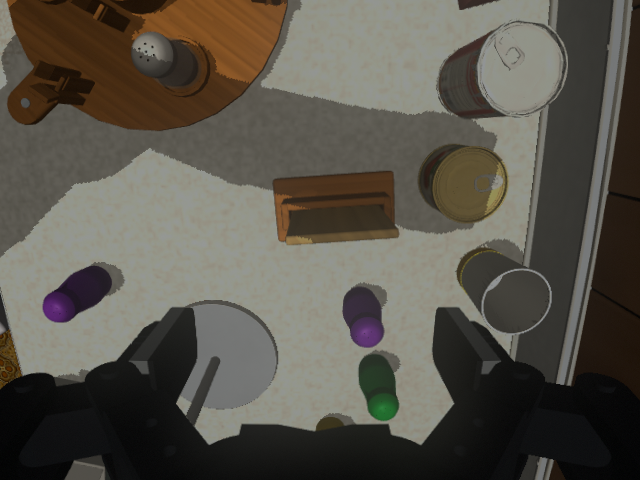

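w1: the plate is centred near (318,245), stud (362,102), guides (317,158) and (317,225), salt (238,237), handle (318,320). w2: the board's top edge runs (287,240)–(398,234) in the stand. Now I measure these from depth.

```bash
python3 - <<'E'
from h import *
import pickle
from scipy.optimize import least_squares
c=pickle.load(open("w1.pkl","rb"));p=pts(c);im=c["image"]
m=np.isfinite(p).all(-1)
m[300:,:200]=0;m[300:,435:]=0;m[400:]=0
q=p[m]
d=np.hypot(q[:,0]-552,q[:,1]-46)
pl=q[(abs(q[:,2]-26)<5)&(d<150)]
print("plate z",np.median(pl[:,2]))
ang=np.degrees(np.arctan2(pl[:,1]-46,pl[:,0]-552));dd=np.hypot(pl[:,0]-552,pl[:,1]-46)
E=[]
for k in range(-180,180,4):
    s=(ang>=k)&(ang<k+4)
    if s.sum()>30:
        i=np.where(s)[0][np.argmax(dd[s])]
        if dd[i]>125:E.append(pl[i])
E=np.array(E)
f=least_squares(lambda v:np.hypot(E[:,0]-v[0],E[:,1]-v[1])-v[2],[552,46,140],loss="soft_l1");print("centre,r",f.x,len(E))
C=f.x[:2]
def rect(pp,n):
    r=cv2.minAreaRect(pp[:,:2].astype(np.float32)); b=cv2.boxPoints(r); e=max((b[1]-b[0],b[2]-b[1]),key=np.linalg.norm)
    print(n,len(pp),"c",np.round(r[0],1),"size",np.round(r[1],1),"ang",round(float(np.degrees(np.arctan2(e[1],e[0]))),1),"zmed",np.round(np.median(pp[:,2]),1))
h=q[(q[:,2]>192)&(q[:,2]<204)&(np.hypot(q[:,0]-C[0],q[:,1]-C[1])<45)];rect(h,"handle")
print("stud",np.round(p[102,362],1),"ang",np.degrees(np.arctan2(*(p[102,362][:2]-C)[::-1])))
t=q[(q[:,2]<22)&(q[:,2]>6)&(q[:,0]<405)&(abs(q[:,1]-25)<45)&(q[:,0]>330)];rect(t,"tongue")
for n,cc,zr in [("salt",(540,-42),(100,125)),("red",(480,100),(128,140)),("dark",(637,85),(125,140))]:
    s=q[(np.hypot(q[:,0]-cc[0],q[:,1]-cc[1])<30)&(q[:,2]>zr[0])&(q[:,2]<zr[1])]
    (x,y),r=cv2.minEnclosingCircle(s[:,:2].astype(np.float32)); print(n,len(s),round(x,1),round(y,1),round(r,1),"ang",np.degrees(np.arctan2(y-C[1],x-C[0])),"d",np.hypot(y-C[1],x-C[0]))
# guides in slot-ish frame
a=np.deg2rad(-158);ux=np.array([np.cos(a),np.sin(a)]);uy=np.array([-ux[1],ux[0]])
s=(q[:,:2]-C)@np.stack([ux,uy],1);g=(abs(s[:,1])<20)&(s[:,0]>20)&(s[:,0]<145)&(q[:,2]>72)&(q[:,2]<92)
for lo,hi,n in [(20,75,"inner"),(75,145,"outer")]:
    k=g&(s[:,0]>lo)&(s[:,0]<hi); S=s[k]; print(n,k.sum(),"x",np.round(np.percentile(S[:,0],[1,50,99]),1),"y",np.round(np.percentile(S[:,1],[1,50,99]),1),"z",np.percentile(q[k][:,2],[50,99]))
    for zz in (76,80,84):
        kk=k&(abs(q[:,2]-zz)<2); print(zz,np.round(np.percentile(s[kk],[2,50,98],axis=0),1).tolist() if kk.any() else "")
c=pickle.load(open("w2.pkl","rb"));p=pts(c);q=p[np.isfinite(p).all(-1)]
k=(abs(q[:,0]-590)<70)&(abs(q[:,1]+240)<70)
b=q[k&(q[:,2]>130)&(q[:,2]<142)];rect(b,"boardtop")
b=q[k&(q[:,2]>70)&(q[:,2]<128)];rect(b,"boardface")
b=q[k&(q[:,2]>40)&(q[:,2]<50)];rect(b,"standtop")
E
```

```text
plate z 25.971318781388675
centre,r [546.93451992  49.45424856 139.2217704 ] 72
handle 1405 c [545.9  48.7] size [55.5 15.8] ang 22.6 zmed 197.5
stud [370.1  30.   12.1] ang -173.70886466751185
tongue 1875 c [376.6  30.8] size [60.6 40.5] ang 6.1 zmed 11.8
salt 1025 535.1 -38.5 17.3 ang -97.66148372903405 d 88.71852862779119
red 1873 475.8 102.4 22.3 ang 143.35935631892116 d 88.66044144045587
dark 1345 628.0 83.5 22.2 ang 22.75201224335135 d 87.93357816326437
inner 406 x [20.2 40.2 50.8] y [-17.8  -0.2  17.3] z [76.58418689 85.40313559]
76 [[36.8, -8.4], [44.5, 7.0], [50.6, 9.0]]
80 [[37.6, -10.0], [45.0, -7.0], [50.8, 11.9]]
84 [[37.4, -12.9], [43.8, 10.9], [50.5, 14.9]]
outer 501 x [106.3 118.6 134.4] y [-12.1   1.2  15.4] z [82.80548343 86.01228782]
76 [[106.4, -7.6], [116.3, 0.2], [127.7, 10.2]]
80 [[106.9, -8.4], [117.0, 2.6], [128.8, 11.7]]
84 [[106.5, -12.1], [119.7, 1.2], [134.4, 15.4]]
boardtop 1234 c [ 592.2 -236.1] size [ 8.9 89.6] ang -26.8 zmed 135.3
boardface 1539 c [ 594.1 -232.5] size [ 1.8 89.3] ang -26.5 zmed 102.6
standtop 1301 c [ 592.6 -235.1] size [ 27.4 109.9] ang -26.5 zmed 44.4
```

```bash
cat >> h.py <<'E'
def rect(pp,n):
    r=cv2.minAreaRect(pp[:,:2].astype(np.float32)); b=cv2.boxPoints(r); e=max((b[1]-b[0],b[2]-b[1]),key=np.linalg.norm)
    a=float(np.degrees(np.arctan2(e[1],e[0]))); print(n,len(pp),"c",np.round(r[0],1),"size",np.round(r[1],1),"ang",round(a,1),"zmed",np.round(np.median(pp[:,2]),1))
    return np.array(r[0]),a
E
cat > s3.py <<'E'
from h import *
import pickle
d=np.deg2rad
Rb=R(d(63.2)); tx=Rb[:,0]
g=np.array([592.2,-236.1,0])+12*tx
movep(g+[0,0,230],Rb)
c=camera("wrist");p=pts(c);cv2.imwrite("pics/w3.png",c["image"]);pickle.dump(c,open("w3.pkl","wb"))
q=p[np.isfinite(p).all(-1)]
b=q[(abs(q[:,0]-590)<70)&(abs(q[:,1]+240)<70)&(q[:,2]>130)&(q[:,2]<142)];bc,a=rect(b,"boardtop")
print("diff",bc-[592.2,-236.1])
if len(b)<300 or np.linalg.norm(bc-[592.2,-236.1])>6: raise SystemExit
a=(a+90)%180; Rb=R(d(a)); tx=Rb[:,0]
g=np.array([bc[0],bc[1],0])+12*tx; print(a,g)
movep(g+[0,0,170],Rb)
print("guard",movel(g+[0,0,103],max_speed=80,guard=8))
clamp(); s=read_state(); print(s["time"],s["finger_gap"],s["gripper_force"],s["eef_pos"],np.round(s["ft_force"],1))
E
python3 s3.py
```

```text
boardtop 1773 c [ 591.9 -236.4] size [ 7.9 90.1] ang -26.7 zmed 135.6
diff [-0.34111328 -0.27261963]
63.29812240600586 [ 581.13860676 -230.98044034    0.        ]
guard False
8.525 7.089881365261245 58.6642187833786 [ 581.23480347 -231.02911187  103.15616146] [ 0.5 -0.3  3.8]
```

```bash
cat > s4.py <<'E'
from h import *
import pickle
d=np.deg2rad
e=read_state()["eef_pos"]
movel(e+[0,0,60],max_speed=80); movel(e+[0,0,170],max_speed=200)
a=-157.5; u=np.array([np.cos(d(a)),np.sin(d(a)),0]); C=np.array([546.5,49,0]); Rs=R(d(112.5))
movep(C+90*u+[0,0,270],Rs)
s=read_state(); print(s["time"],s["finger_gap"],np.round(s["eef_pos"],1),np.round(s["tool_rot"],3).tolist())
c=camera("wrist");p=pts(c);cv2.imwrite("pics/w4.png",c["image"]);pickle.dump(c,open("w4.pkl","wb"))
pt=(p-s["eef_pos"])@s["tool_rot"]
q=pt[np.isfinite(pt).all(-1)]
b=q[(abs(q[:,0])<75)&(abs(q[:,1])<20)&(q[:,2]>-10)&(q[:,2]<110)]
print("board in tool", len(b)); 
for z in range(-10,110,15):
    k=b[(b[:,2]>=z)&(b[:,2]<z+15)]
    if len(k)>20: print(z,len(k),np.round(np.percentile(k[:,:2],[1,50,99],axis=0),1).tolist())
c=camera("scene");cv2.imwrite("pics/sc4.png",c["image"]);
E
python3 s4.py
```

```text
11.1833 6.705474576718809 [464.   13.6 269.9] [[-0.925, -0.38, 0.0], [-0.38, 0.925, -0.0], [-0.0, -0.0, -1.0]]
board in tool 1159
-10 573 [[6.5, -15.7], [11.1, -0.1], [33.1, 15.1]]
5 170 [[31.1, -4.1], [32.8, -0.5], [33.1, 3.6]]
20 129 [[31.1, -4.0], [32.8, -0.1], [33.1, 3.6]]
35 99 [[31.0, -4.1], [32.8, -0.5], [33.2, 3.7]]
50 87 [[31.3, -4.1], [32.8, -0.0], [33.1, 3.5]]
65 63 [[31.0, -3.9], [32.8, 0.0], [33.1, 3.7]]
80 38 [[31.5, -4.0], [32.8, -0.2], [33.2, 3.5]]
```

View pics/w4.png

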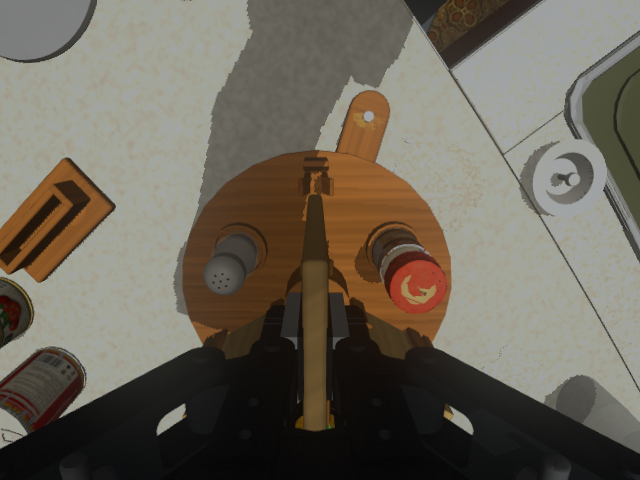

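w4: board held upright and in line with the slot; outer guide at (316,172), stud at (369,117). A same-frame check of the guide, then the descent.

```bash
python3 - <<'E'
from h import *
import pickle
s=read_state();print(np.round(s["eef_pos"],1),s["time"])
for n in ["w1","w4"]:
    p=pts(pickle.load(open(n+".pkl","rb")));
    q=p[np.isfinite(p).all(-1)]
    t=(q-s["eef_pos"])@s["tool_rot"]; t[:,2]=q[:,2]
    k=(t[:,0]>5)&(t[:,0]<60)&(abs(t[:,1])<25)&(q[:,2]>40)&(q[:,2]<95)
    print(n,k.sum(),"guide top y,x pct",np.round(np.percentile(t[k],[1,50,99],axis=0),1).tolist())
    for lo in range(14,50,4):
        m=k&(t[:,0]>=lo)&(t[:,0]<lo+4)&(q[:,2]>70)
        print(lo,m.sum(),np.round(np.unique(t[m][:,1].round()),0).tolist() if m.any() else "", np.round(np.median(q[m][:,2]),0) if m.any() else "")
E
```

```text
[464.   13.4 269.8] 11.2833
w1 530 guide top y,x pct [[15.8, -12.8, 54.1], [28.2, 0.5, 82.3], [43.9, 14.7, 86.0]]
14 54 [-13.0, -12.0, -11.0, -10.0, -9.0, -8.0, -7.0, -6.0, -5.0, -4.0, 6.0, 7.0, 8.0, 9.0, 10.0, 11.0, 12.0, 13.0, 14.0, 15.0] 82.0
18 82 [-13.0, -12.0, -11.0, -10.0, -9.0, -8.0, -7.0, -6.0, -5.0, -4.0, 6.0, 7.0, 8.0, 9.0, 10.0, 11.0, 12.0, 13.0, 14.0, 15.0] 82.0
22 83 [-13.0, -12.0, -11.0, -10.0, -9.0, -8.0, -7.0, -6.0, -5.0, -4.0, 6.0, 7.0, 8.0, 9.0, 10.0, 11.0, 12.0, 13.0, 14.0, 15.0] 81.0
26 78 [-13.0, -12.0, -11.0, -10.0, -9.0, -8.0, -7.0, -6.0, -5.0, -4.0, 6.0, 7.0, 8.0, 9.0, 10.0, 11.0, 12.0, 13.0, 14.0, 15.0] 81.0
30 0  
34 65 [-9.0, -8.0, -7.0, -6.0, -5.0, -4.0, -3.0, -2.0, -1.0, -0.0, 1.0, 2.0, 3.0, 4.0, 5.0, 6.0, 7.0, 8.0, 9.0, 10.0, 11.0] 76.0
38 90 [-10.0, -9.0, -8.0, -7.0, -6.0, -5.0, -4.0, -3.0, -2.0, -1.0, -0.0, 1.0, 2.0, 3.0, 4.0, 5.0, 6.0, 7.0, 8.0, 9.0, 10.0, 11.0] 84.0
42 64 [-10.0, -9.0, -8.0, -7.0, -6.0, -5.0, -4.0, -3.0, -2.0, -1.0, -0.0, 1.0, 2.0, 3.0, 4.0, 5.0, 6.0, 7.0, 8.0, 9.0, 10.0, 11.0] 84.0
46 0  
w4 763 guide top y,x pct [[16.7, -12.8, 47.
[... 340 characters left out ...]
9.0, -8.0, -7.0, -6.0, -5.0, 6.0, 7.0, 8.0, 9.0, 10.0, 11.0, 12.0, 13.0, 14.0, 15.0] 82.0
26 126 [-14.0, -13.0, -12.0, -11.0, -10.0, -9.0, -8.0, -7.0, -6.0, -5.0, 6.0, 7.0, 8.0, 9.0, 10.0, 11.0, 12.0, 13.0, 14.0, 15.0] 82.0
30 16 [-11.0, -10.0, -8.0, -7.0, 7.0, 8.0, 9.0, 10.0, 11.0, 12.0, 14.0] 77.0
34 100 [-10.0, -9.0, -8.0, -7.0, -6.0, -5.0, -4.0, -3.0, -2.0, -1.0, 0.0, 1.0, 2.0, 3.0, 4.0, 5.0, 6.0, 7.0, 8.0, 9.0, 10.0, 11.0] 76.0
38 105 [-9.0, -8.0, -7.0, -6.0, -5.0, -4.0, -3.0, -2.0, -1.0, -0.0, 1.0, 2.0, 3.0, 4.0, 5.0, 6.0, 7.0, 8.0, 9.0, 10.0, 11.0] 85.0
42 77 [-9.0, -8.0, -7.0, -6.0, -5.0, -4.0, -3.0, -2.0, -1.0, -0.0, 1.0, 2.0, 3.0, 4.0, 5.0, 6.0, 7.0, 8.0, 9.0, 10.0, 11.0] 84.0
46 0
```

```bash
cat > s5.py <<'E'
from h import *
tgt=np.array([463.7,14.15])
movel(np.array([*tgt,185.]),R(np.deg2rad(112.5)),max_speed=120); wait(.2)
s=read_state(); e=s["eef_pos"]; print(np.round(e,2), np.round(np.degrees(np.arctan2(s["tool_rot"][1,1],s["tool_rot"][0,1])),2))
cmd=tgt+(tgt-e[:2])
print(movel(np.array([*cmd,150.]),max_speed=40,guard=10)); s=read_state(); print(np.round(s["eef_pos"],2),np.round(s["ft_force"],1))
if s["eef_pos"][2]<153:
    print(movel(np.array([*cmd,113.]),max_speed=30,guard=12)); s=read_state(); print(np.round(s["eef_pos"],2),np.round(s["ft_force"],1),np.round(s["torque"],2),s["finger_gap"],s["time"])
E
python3 s5.py
```

```text
[463.99  14.17 185.53] 112.5
False
[463.56  14.14 150.19] [-0.1 -0.5  0.3]
True
[463.37  13.94 117.06] [-2.6 -0.5 13.9] [-0.09  0.42  0.06] 6.946018319456957 14.375
```

```bash
cat > s6.py <<'E'
from h import *
import pickle
open_gripper()
e=read_state()["eef_pos"]; movel(np.array([e[0],e[1],160.]),max_speed=60)
d=np.deg2rad
C=np.array([546.5,49]);
movel(np.array([e[0],e[1],290.]),max_speed=150)
movel(np.array([480,20,300.]),max_speed=150)
s=read_state();print(s["time"],s["finger_gap"])
c=camera("wrist");p=pts(c);cv2.imwrite("pics/w6.png",c["image"]);pickle.dump(c,open("w6.pkl","wb"))
q=p[np.isfinite(p).all(-1)]; r=np.hypot(q[:,0]-C[0],q[:,1]-C[1])
h,a=rect(q[(q[:,2]>192)&(q[:,2]<204)&(r<45)],"handle")
B=q[(q[:,2]>146)&(q[:,2]<158)&(np.hypot(q[:,0]-474,q[:,1]-19)<60)]
if len(B): rect(B,"board top"); print(np.percentile(B[:,2],[5,50,95]))
S=q[(np.hypot(q[:,0]-535,q[:,1]+38)<30)&(q[:,2]>98)&(q[:,2]<125)]
if len(S): (x,y),rr=cv2.minEnclosingCircle(S[:,:2].astype(np.float32)); print("salt",x,y,rr,np.degrees(np.arctan2(y-C[1],x-C[0])))
k=(c["range_z"]>0)
T=q[(q[:,2]<20)&(q[:,2]>8)&(q[:,0]<407)&(abs(q[:,1]-28)<40)&(q[:,0]>340)]; t,ta=rect(T,"tongue"); print("tongue dir from C",np.degrees(np.arctan2(t[1]-C[1],t[0]-C[0])))
E
python3 s6.py
```

```text
17.2833 85.48195485612632
handle 1683 c [546.   48.7] size [55.3 15.8] ang 23.0 zmed 197.5
board top 1215 c [474.7  18.8] size [89.   7.4] ang 22.4 zmed 149.7
[148.23118952 149.67809174 150.90021863]
salt 535.1769409179688 -38.18577194213867 17.262042999267578 -97.39974430794857
tongue 2207 c [377.6  31. ] size [62.6 40.3] ang 5.9 zmed 11.8
tongue dir from C -173.90817006769606
```

View pics/w6.png

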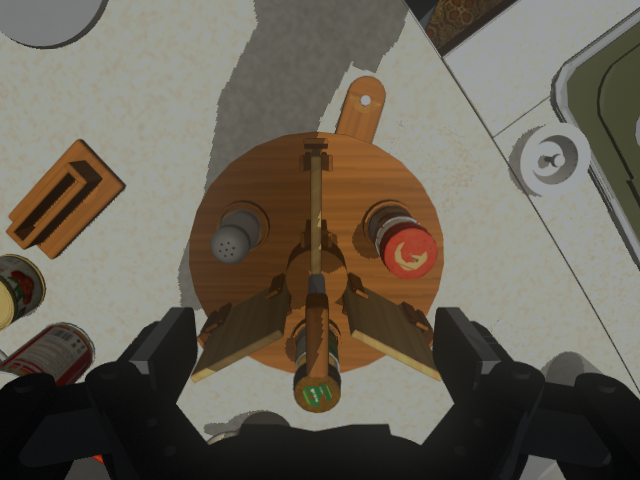

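w6: board seated between the guides (top at 150 mm, so fully home), salt at (232,245), stud (365,100). Now I grip the handle and turn about -76.5° in small steps.

```bash
cat > s7.py <<'E'
from h import *
d=np.deg2rad
A=112.8; H=np.array([546.2,48.9])
movep(np.array([*H,250.]),R(d(A)))
e=read_state()["eef_pos"]; print(np.round(e,1))
print(movel(np.array([*H,168.]),max_speed=100,guard=10))
clamp(); s=read_state(); print(s["time"],s["finger_gap"],np.round(s["eef_pos"],1),np.round(s["ft_force"],1))
Hc=np.array([*H,168.])
for k in range(1,3):
    movel(Hc,R(d(A-5*k)),max_speed=50); s=read_state()
    print(s["time"],np.round(s["eef_pos"],1),round(float(np.degrees(np.arctan2(s["tool_rot"][1,1],s["tool_rot"][0,1]))),2),np.round(s["ft_force"],1),round(float(s["torque"][2]),3),s["finger_gap"],np.round(s["qvel"][6],2))
E
python3 s7.py
```

```text
[545.6  48.7 248.7]
False
19.3833 15.416679622473183 [546.1  49.1 168.2] [-2.3  0.5  5.4]
19.6333 [546.1  49.2 168.2] 107.76 [-3.3  1.7  5.7] -0.037 15.142500026512469 0.02
19.8833 [546.1  49.2 168.2] 102.75 [-2.7  1.3  5.5] -0.071 15.375489004533176 0.02
```

```bash
cat > s8.py <<'E'
from h import *
import pickle
d=np.deg2rad
Hc=np.array([546.2,48.9,168.])
for k in range(3,16): movel(Hc,R(d(112.8-5*k)),max_speed=50)
movel(Hc,R(d(112.8-76.4)),max_speed=50); wait(.5)
s=read_state()
print(s["time"],np.round(s["eef_pos"],1),round(float(np.degrees(np.arctan2(s["tool_rot"][1,1],s["tool_rot"][0,1]))),2),np.round(s["ft_force"],1),np.round(s["torque"],3),s["finger_gap"])
c=camera("wrist");p=pts(c);cv2.imwrite("pics/w8.png",c["image"]);pickle.dump(c,open("w8.pkl","wb"))
cs=camera("side"); cv2.imwrite("pics/side8.png",cs["image"]); pickle.dump(cs,open("side8.pkl","wb"))
C=np.array([546.5,49])
for n,pp in [("wrist",p),("side",pts(cs))]:
    q=pp[np.isfinite(pp).all(-1)]
    S=q[(np.hypot(q[:,0]-459,q[:,1]-40)<30)&(q[:,2]>98)&(q[:,2]<125)]
    if len(S)>30: (x,y),rr=cv2.minEnclosingCircle(S[:,:2].astype(np.float32)); print(n,"salt",x,y,rr,np.degrees(np.arctan2(y-C[1],x-C[0])),len(S))
    T=q[(q[:,2]<20)&(q[:,2]>8)&(q[:,0]<400)&(abs(q[:,1]-28)<40)&(q[:,0]>340)]
    if len(T)>50: t,ta=rect(T,"tongue"); print("tongue dir",np.degrees(np.arctan2(t[1]-C[1],t[0]-C[0])))
cv2.imwrite("pics/v8.png",np.hstack([cv2.resize(c["image"],(400,300)),cv2.resize(cs["image"][150:390,120:440],(400,300))]))
E
python3 s8.py
```

```text
23.8833 [546.2  49.6 168.2] 36.34 [-3.5  4.6  7.7] [0.995 0.647 0.025] 15.110408264716485
wrist salt 458.32025146484375 38.99319839477539 17.3564510345459 -173.52566618409153 3547
tongue 3693 c [373.5  30.9] size [56.  41.3] ang 4.1 zmed 11.7
tongue dir -174.0429983814058
side salt 458.0137939453125 35.49830627441406 16.46660804748535 -171.32442271626138 105
tongue 108 c [372.1  29.6] size [49.6 39.1] ang 5.6 zmed 10.3
tongue dir -173.66186017732082
```

View pics/v8.png

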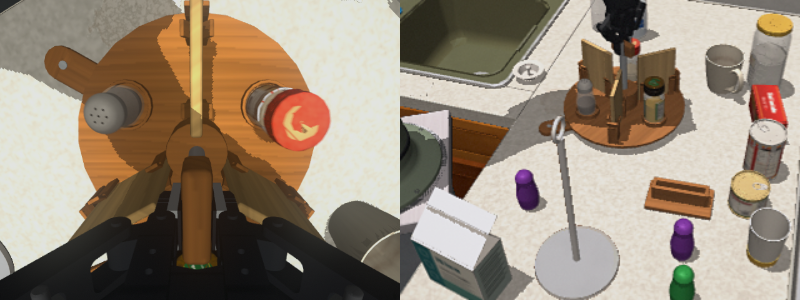

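The wrist half of v8 shows the salt at (112,112), in line with the tongue and stud at (62,65), with the board seated and all jars upright. The salt bearing of -173.5° against the tongue's -174.0° is under 1 mm off at the shaker. Handing in while still gripping.

```bash
python3 -c "
from workcell import *
s=read_state(); print(s['time'],s['finger_gap'],abs(s['qvel']).max()); print(finish_job())"
```

```text
23.9833 15.235274549204899 0.0011978263362969258
the job is handed in; nothing more can be done
None
```

The divider is fully home in its slot and released, the salt shaker stands at the front within about 1 mm of the tongue's line, and I handed the job in at 24 s with the gripper still holding the handle.

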